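# Re-index the fence of the slicing board

## Robot

A 6-joint arm with a two-finger parallel gripper is mounted at the origin on a cart in front of the work surface, level with it; the furniture and walls round the work are solid. World frame = base frame: x ahead of the robot, y to its left, z up, the work surface at z = 0. Lengths are in mm, angles in rad, forces in N, time in s.
With the tool pointing down it reaches from about 300 to 825 mm from the base axis. Payload 5.4 kg.
Tool frame: the origin (TCP) lies midway between the tips of the shut fingers; the grasp point (between the pads) lies bot.pinch_z behind it (bot.pinch_z is the distance from the TCP to the grasp point, in mm); z points along the fingers, y is the line along which they close (so a half turn about z gives the same grasp; the last joint's range is limited). The gripper opens to 92 mm and grips with 3 to 60 N. Pads are 20 mm wide; open, the fingers measure 128 mm over their backs; the gripper's body (75 mm by 189 mm) begins 69 mm behind the grasp point.
Start: joints at [0.917, 0.158, 1.597, -0, 1.386, -0.21], TCP at [246.897, 519.276, 214.601] pointing down, gripper open.
Joint ranges: [-2.91, 2.91], [-0.94, 2.29], [0.18, 2.7], [-1.29, 4.43], [0.17, 2.64], [-3, 3]. Speed limits (rad/s): [2.57, 2.57, 3.14, 3.14, 3.14, 3.14].

## Interface

Orientations are given as a rotation vector (axis times angle).
In Python, from station import telemetry, viewer, bot gives the robot as it stands.
- The arm moves only by the tool apply_moves, never from a script. Its argument "increments" is a list of rows, each a list of 6 numbers: the shift along the tool's x, y, z in cm, then the turn, a rotation vector about the tool's x, y, z in degrees. A call has 1 to 20 rows; each row shifts and turns the commanded pose from where the row before left it, along the tool's axes as they then stand; what a row does not reach is not made up. A row lasts 1/12 s, in which the tool goes at most 41.7 mm and 7.16 degrees, less where a joint would pass 70% of its speed; a pose out of reach is approached as far as the arm can. A call is refused whole if a number of a shift passes 4.17 or a number of a turn 7.16, either way. A call with a gripper value outside its range is refused whole. "jaw" is the finger opening in cm, from 0 to 9.19, set as the call begins (left out, the last holds). The fingers move at their own pace and stop on an object; the grip force is fixed at half the most. Time passes only in rows, so rows that do not move let the fingers close. It gives the time, the measured TCP pose, the force, the opening and the grip force at its end, in the units of the state.
- telemetry.state(): the state, without advancing time (a new reading comes with each control period).
- viewer.get_image(name): name is "scene" or "top" or "wrist"; returns a dict with "img" (400x640x3 uint8, red, green, blue), "depth" (400x640 float32, mm along the optical axis (not along the pixel's ray), 0 where there is no reading), "mtx" (3x3 intrinsics, pixels), "T" (4x4, takes a point from camera to world coordinates). Camera axes: x right, y down, z forward; pixel columns grow to the right and rows downward; lengths in mm; the calibration is good to about 2 mm. A picture is of the moment at which its call begins.
- bot.sign_off(): hands the job in; it is judged then, once.
The state is a dict: "clock": time; "q": joint angles; "qd": joint speeds; "tau": joint torques, N m; "position": TCP position; "tool_rot": TCP orientation; "ft_force": force on the tool from outside, world axes, zero at the start; "moment": the same for the moment, N m; "grip_width": opening from 0.0 (shut) to 1.0 (fully open); "finger_force": force on a finger pad.
Only numpy, scipy, OpenCV 4.12 (cv2) and the standard library are available. Lean on these libraries where they do the work, as an engineer would, in place of code of your own. Each camera call takes 0.05 s, during which the arm holds its last target. There are 200 camera calls.

## Task

The swinging fence of the slicing board is pinned square, in the middle hole. Hook the fingertips under the red pull ring without pinching it, lift the spring pin clear of its hole, swing the fence arm round by one hole so that its ring end moves toward the side where the soup plate stands (slices are then pushed off that way), and let the pin drop fully home in that hole. Do not force the arm while it is pinned, leave everything else on the worktop where it stands, and end with the hand clear.

Things in the scene. Friction and masses are not known exactly. Their poses are not given: they have to be found in the camera images.
- board: fixed wooden slicing board, 200 x 200 x 18 mm; origin at the centre of its underside, z up. Its working front (ring end of the arm) is its -x side and faces away from the robot, over the sink. On its front part lies a steel index plate, 62 x 190 mm, top face 28 mm above the origin, with five 12 mm holes on an arc of radius 130 mm about the pivot, 20 degrees (45 mm) apart
- pivot (a point): point on the upright pivot axis of the fence arm, 68 mm +x of the board's origin and 34 mm above it. The aluminium arm (24 mm wide, top 38 mm above the board's origin) runs from here toward the board's -x edge; a wooden fence, 14 mm wide, stands on it 10 to 70 mm from the pivot, its top 78 mm above the board's origin
- fence_arm (a joint): angle of the arm about the pivot, rad: 0 = square, in the middle hole (every start, within the pin's play of 0.015); positive = ring end toward the board's +y side. Holes at -0.698, -0.349, 0, 0.349, 0.698; stops at -0.80 and 0.80. With the pin lifted it swings with light friction (under 1 N at the ring) and stays where left; locked while the pin is in a hole
- index_pin (a joint): lift of the spring pin, m; slides straight up: 0 = home in a hole, 0.008 = its tip level with the index plate's top (rests so between holes), 0.018 = upper stop. A spring presses it down, 3 N at 0, 5 N at 0.010, 7 N at 0.018; let go over a hole it drops home by itself. Pin 8 mm thick, holes 12 mm. Pin and ring are one rigid part carried by the arm
- ring_centre (a point): centre of the red pull ring on the pin: inner diameter 50, outer 64, bar 7 mm. Axes: x level along the arm to the pivot, z up. The ring leans 45 degrees toward the pivot, so a finger pointing 45 degrees down and toward the pivot passes straight through it. Centre 110 mm from the pivot axis (pin 130) and, pin home, 94 mm above the board's origin; pin barrel, 22 mm thick, ends at 62 mm
- plate: white soup plate, 150 mm across, 31 mm high, loose, origin at the centre of its underside; stands left or right of the board (as the robot sees it) and shows which way to swing the arm (sign of its y in the board's frame)
- mug: white mug with a handle, 82 x 118 x 94 mm, loose, origin at the centre of its underside; stands on the other side of the board. Leave it.
- small_mill: small wooden pepper mill, 58 mm wide, 140 mm high, loose, at the left behind. Leave it.
- tumbler: glass tumbler, 81 mm wide, 93 mm high, loose, at the right. Leave it.
- canister: light blue lidded canister, 108 mm wide, 135 mm high, loose, at the right behind. Leave it.

How it is judged (in metres and radians):
On the way, in this order (a step that is already met when the one before it is completed fails the run):
1. the pin is lifted clear of the middle hole by the ring, with the fence still square (value of joint index_pin above 0.0085 m and contact force between the fingers and index_pin above 0.5 N and value of joint fence_arm between -0.06 and 0.06 rad), for 0.1 s.
2. the fence arm is swung to the next hole on the side of the soup plate (((y of plate in the frame of board above 0 m and value of joint fence_arm between 0.299 and 0.399 rad) or (y of plate in the frame of board below 0 m and value of joint fence_arm between -0.399 and -0.299 rad))), for 0.1 s.
At the end, for the whole second after the job is handed in: the fence arm stands in the hole next to the middle one on the side of the soup plate (0.349 rad from square, within 0.03), at rest, the pin home (lift under 2 mm), and every loose thing stands upright within 15 mm of where it was (((y of plate in the frame of board above 0 m and value of joint fence_arm between 0.319 and 0.379 rad) or (y of plate in the frame of board below 0 m and value of joint fence_arm between -0.379 and -0.319 rad)) and value of joint index_pin below 0.002 m and velocity of joint fence_arm between -0.05 and 0.05 rad/s and distance of each of plate, mug, small_mill, tumbler, canister from where it was at the start of the episode below 0.015 m and angle between each of plate, mug, small_mill, tumbler, canister's own z axis and vertical below 0.15 rad); the robot touches nothing.
It fails at once if something else on the worktop is pushed away or lifted (20 mm) (distance of any of plate, mug, small_mill, tumbler, canister from where it was at the start of the episode above 0.02 m).
It fails at once if the ring is pinched hard or the pinned arm is forced (over 40 N on the ring or the arm) (contact force between any of the fingers, the arm and fence_arm above 40 N).
It also fails if it takes over 48 s, if anything falls off the work surface, if the arm or the gripper's body presses on something with over 40 N, if the wrist force passes 120 N, or if a joint passes its speed limit or range.

## Working session

There is one attempt and no reset: what is moved stays moved. The work goes in short steps, Python scripts to look and compute and a tool call to move; the robot and the scene stay as the last step left them, time stands still between calls to the robot, and variables do not carry over. Pictures are saved under pics/ and viewed, at most 10 in all, crops included, and the job is handed in when it is done.

Besides the shell and the picture viewer there is one more tool, called in YAML: its name, and indented under it one key for each argument. apply_moves: Moves the arm, as the interface text tells. Its arguments: {"type":"object","properties":{"increments":{"type":"array","items":{"type":"array","items":{"type":"number"}}},"jaw":{"type":"number"}},"required":["increments"]}

```bash
mkdir -p pics; ls; python3 - <<'E'
from station import telemetry, viewer, bot
import cv2, numpy as np
s=telemetry.state(); print({k:np.round(v,3).tolist() for k,v in s.items()}, bot.pinch_z)
for n in ("scene","top"):
    d=viewer.get_image(n); cv2.imwrite(f"pics/{n}0.png",d["img"][:,:,::-1]); np.savez(f"{n}0.npz",**d); print(n,np.round(d["T"],3).tolist(),np.round(d["mtx"],1).tolist())
E
```

```text
pics
{'clock': 0.0, 'q': [0.917, 0.159, 1.598, 0.0, 1.386, -0.21], 'qd': [-0.001, 0.0, 0.0, 0.001, 0.0, -0.0], 'tau': [0.0, -38.557, -32.211, 0.07, 0.038, -0.0], 'position': [246.533, 518.791, 213.625], 'tool_rot': [-0.691, -3.064, 0.003], 'ft_force': [-0.31, 0.201, 0.42], 'moment': [0.012, -0.02, -0.024], 'finger_force': 0.0, 'grip_width': 1.005} 18.700000000000003
scene [[0.751, -0.4, 0.525, 1.223], [-0.66, -0.448, 0.603, -731.798], [-0.006, -0.799, -0.601, 780.091], [0.0, 0.0, 0.0, 1.0]] [[490.2, 0.0, 316.7], [0.0, 490.2, 200.2], [0.0, 0.0, 1.0]]
top [[0.165, -0.964, 0.208, 275.362], [-0.986, -0.16, 0.039, -113.682], [-0.004, -0.212, -0.977, 1461.456], [0.0, 0.0, 0.0, 1.0]] [[510.8, 0.0, 311.5], [0.0, 510.8, 193.8], [0.0, 0.0, 1.0]]
```

View pics/scene0.png

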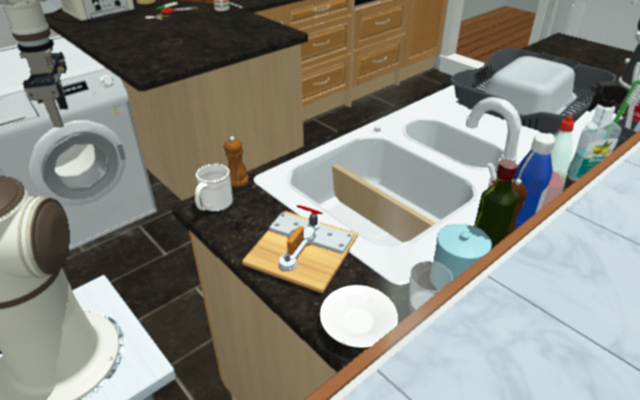

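View pics/top0.png

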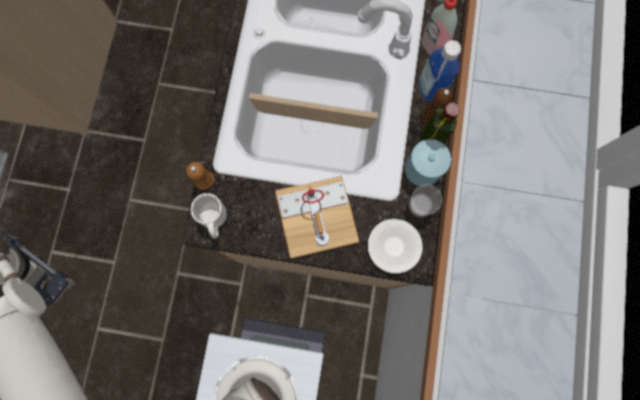

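The plate (395,246) is on the robot's right of the board (318,217), and the mug (208,212) is on its left. The red ring is at about (312,197) and the pivot disc at (322,239). Next I'll measure these from the depth and colour masks.

```bash
cat > h.py <<'E'
import numpy as np, cv2
def cloud(d):
    v,u=np.mgrid[:400,:640]; K=d["mtx"]; z=d["depth"]
    P=np.stack([(u-K[0,2])/K[0,0]*z,(v-K[1,2])/K[1,1]*z,z],-1)
    return P@d["T"][:3,:3].T+d["T"][:3,3]
def ray(d,uv,h):
    K=d["mtx"];uv=np.atleast_2d(uv).astype(float)
    r=np.c_[(uv[:,0]-K[0,2])/K[0,0],(uv[:,1]-K[1,2])/K[1,1],np.ones(len(uv))]@d["T"][:3,:3].T
    o=d["T"][:3,3]; return o+r*((h-o[2])/r[:,2])[:,None]
def red(d):
    c=cv2.cvtColor(d["img"],cv2.COLOR_RGB2HSV); return ((c[...,0]<8)|(c[...,0]>172))&(c[...,1]>150)&(c[...,2]>70)
E
python3 - <<'E'
import numpy as np,cv2
from h import *
for n,box in (("top",(255,165,385,265)),("scene",(235,190,365,300))):
    d=dict(np.load(n+"0.npz")); x0,y0,x1,y1=box
    P=cloud(d); w=np.zeros((400,640),bool); w[y0:y1,x0:x1]=1
    c=cv2.cvtColor(d["img"],cv2.COLOR_RGB2HSV)
    wood=w&(c[...,0]>8)&(c[...,0]<28)&(c[...,1]>70)&(c[...,2]>130)
    m=w&((c[...,2]>110)) &(P[...,2]>8)&(P[...,2]<35)
    print(n,"board z med wood",np.median(P[wood][:,2]),wood.sum(),m.sum())
    pts=P[m][:,:2].astype(np.float32); r=cv2.minAreaRect(pts); print("rect depth",r)
    mm=(m|wood).astype(np.uint8); mm=cv2.morphologyEx(mm,cv2.MORPH_OPEN,np.ones((3,3)))
    v,u=np.nonzero(mm); print("rect ray18",cv2.minAreaRect(ray(d,np.c_[u,v],18)[:,:2].astype(np.float32)))
    R=red(d)&w; v,u=np.nonzero(R); print("red",R.sum(),u.min(),u.max(),v.min(),v.max(), "depth pts mean",P[R].mean(0),P[R].min(0),P[R].max(0))
    print("red px mean",u.mean(),v.mean(), "ell", cv2.fitEllipse(max(cv2.findContours(R.astype(np.uint8),0,1)[0],key=len)))
    cv2.imwrite(f"pics/{n}1.png",cv2.resize(d["img"][y0:y1,x0:x1,::-1],None,fx=5,fy=5,interpolation=cv2.INTER_CUBIC))
E
```

```text
top board z med wood 20.695491353726084 2841 4909
rect depth ((534.5396728515625, -84.37860107421875), (290.99749755859375, 378.775146484375), 7.816964626312256)
rect ray18 ((520.52392578125, -118.35066223144531), (251.653564453125, 312.5456237792969), 7.776721477508545)
red 12 308 312 190 192 depth pts mean [576.73765213 -54.44987922  79.5650182 ] [572.22034986 -59.19182763  73.71187957] [581.56011741 -48.47359588  84.593642  ]
red px mean 310.4166666666667 191.16666666666666 ell ((310.44744873046875, 191.1051025390625), (2.2290825843811035, 4.7938408851623535), 81.31075286865234)
scene board z med wood 21.040892835623993 3532 5123
rect depth ((568.087158203125, -81.55563354492188), (365.8503112792969, 282.5181579589844), 33.35908508300781)
rect ray18 ((513.6049194335938, -85.34642028808594), (290.4744873046875, 273.4627990722656), 48.42539596557617)
red 46 298 319 206 213 depth pts mean [552.04941416 -75.45586078 109.69919029] [534.71225593 -91.97209857  76.66385422] [578.74635704 -55.63773642 121.22943943]
red px mean 309.7608695652174 209.7608695652174 ell ((309.2431945800781, 209.97198486328125), (3.160468101501465, 21.00942039489746), 108.26644134521484)
```

View pics/top1.png

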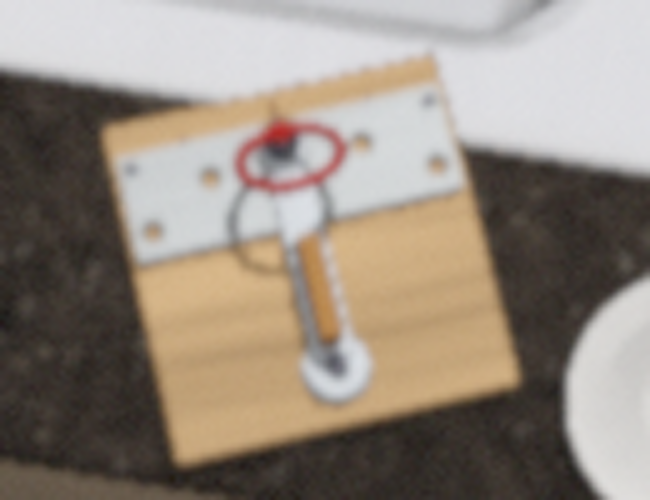

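View pics/scene1.png

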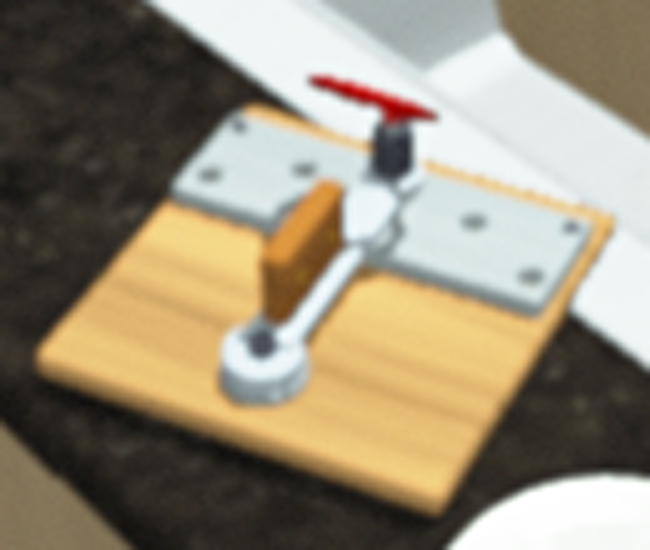

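The top crop shows the board corners at (102,127), (432,57), (522,383) and (180,467). The ring ellipse is centred near (291,156) and the pivot disc at (338,367). In the scene crop the ring is nearly edge-on, from (308,78) to (438,117).

```bash
python3 - <<'E'
import numpy as np
from h import *
t=dict(np.load("top0.npz")); s=dict(np.load("scene0.npz"))
tc=lambda p:np.array(p)/5+[255,165]-0.4
sc=lambda p:np.array(p)/5+[235,190]-0.4
C=ray(t,tc([(102,127),(432,57),(522,383),(180,467)]),18); print("top corners",C.round(0).tolist(),C.mean(0))
for a,b in ((0,1),(1,2),(2,3),(3,0)): e=C[b]-C[a]; print(np.linalg.norm(e),np.degrees(np.arctan2(e[1],e[0])))
S=ray(s,sc([(40,357),(247,105),(612,215),(437,512)]),18);print("scene corners",S.round(0).tolist(),S.mean(0))
for a,b in ((0,1),(1,2),(2,3),(3,0)): e=S[b]-S[a]; print(np.linalg.norm(e),np.degrees(np.arctan2(e[1],e[0])))
print("pivot top",ray(t,tc((338,367)),38),"scene",ray(s,sc((263,362)),38))
print("ring top",ray(t,tc((291,156)),94),"scene",ray(s,sc((373,97)),94))
# holes on plate top
H=ray(t,tc([(153,230),(210,177),(362,143),(438,163)]),28); print("holes top",H.round(1).tolist())
H2=ray(s,sc([(209,174),(304,169),(473,221),(530,276)]),28); print("holes sc",H2.round(1).tolist())
# fit pivot from holes
th=np.radians([-40,-20,20,40])  # left..right = board -y..+y
M=np.c_[-130*np.cos(th),130*np.sin(th)]
for X in (H,H2):
    A=M-M.mean(0);B=X[:,:2]-X[:,:2].mean(0); K=A.T@B;ang=np.arctan2(K[0,1]-K[1,0],K[0,0]+K[1,1]);R=np.array([[np.cos(ang),-np.sin(ang)],[np.sin(ang),np.cos(ang)]])
    p=X[:,:2].mean(0)-R@M.mean(0); print("pivot",p,"board x ang",np.degrees(ang),"ring",p+R@[-110,0],"ctr",p+R@[-68,0],"res",np.abs(A@R.T-B).max())
E
```

```text
top corners [[577.0, 50.0, 18.0], [649.0, -132.0, 18.0], [470.0, -212.0, 18.0], [391.0, -29.0, 18.0]] [521.65549624 -80.62710306  18.        ]
196.12801459199687 -68.25179026702246
196.62296994923668 -156.1745544089727
199.1274183737316 113.25191259460496
201.7628147783784 22.939885872369345
scene corners [[395.0, -26.0, 18.0], [577.0, 55.0, 18.0], [654.0, -127.0, 18.0], [466.0, -212.0, 18.0]] [523.11927784 -77.69008249  18.        ]
198.70389818567924 24.2056352895988
197.7449870042829 -67.03494813235703
205.9123849625475 -155.6031628617419
198.71816282822766 110.89130610795716
pivot top [[ 458.80301866 -107.41081392   38.        ]] scene [[ 455.45325876 -111.59249888   38.        ]]
ring top [[561.84745959 -63.65054978  94.        ]] scene [[565.83111403 -57.01229521  94.        ]]
holes top [[520.2, 9.3, 28.0], [555.9, -17.5, 28.0], [589.9, -100.2, 28.0], [585.5, -145.0, 28.0]]
holes sc [[522.4, 14.6, 28.0], [558.8, -12.8, 28.0], [593.7, -94.9, 28.0], [587.3, -140.3, 28.0]]
pivot [ 460.68155981 -106.37214895] board x ang -157.17229547820563 ring [562.06588311 -63.69640657] ctr [523.35550512 -79.99078093] res 0.6255056601097344
pivot [ 463.35004205 -101.3158239 ] board x ang -157.1844449902966 ring [564.74341243 -58.66158092] ctr [526.0295801  -74.94774642] res 0.5776136828145013
```

```bash
cat >> h.py <<'E'
from scipy.spatial.transform import Rotation as Ro
PIV=np.array([461.5,-104.]); PHI0=22.9
def target(theta_deg, along=0, dz=0, r=110, zc=94, lat=0, tilt=45):
    """pose with tool through the ring of an arm swung theta_deg toward plate; along = mm past ring centre"""
    p=np.radians(PHI0-theta_deg); t=np.radians(tilt); c=np.array([np.cos(p),np.sin(p),0]); y=np.array([-np.sin(p),np.cos(p),0])
    z=-np.cos(t)*c-np.array([0,0,np.sin(t)]); x=np.cross(y,z)
    pos=np.r_[PIV,0]+c*r+[0,0,zc+dz]+z*along+y*lat
    return pos, Ro.from_matrix(np.c_[x,y,z])
def plan(pos,R):
    from station import telemetry
    s=telemetry.state(); R0=Ro.from_rotvec(s["tool_rot"]); d=(np.array(pos)-s["position"])
    print("clock",round(s["clock"],2),"pos",np.round(s["position"],1),"q",np.round(s["q"],2),"F",np.round(s["ft_force"],1))
    print("shift tool cm (before turn)",np.round(R0.inv().apply(d)/10,2)," (after turn)",np.round(R.inv().apply(d)/10,2),
      "turn deg",np.round(np.degrees((R0.inv()*R).as_rotvec()),1))
E
python3 - <<'E'
from h import *
from station import telemetry,viewer
d=viewer.get_image("wrist"); s=telemetry.state(); R0=Ro.from_rotvec(s["tool_rot"]).as_matrix()
print("cam in tool",R0.T@(d["T"][:3,3]-s["position"]),"axis",R0.T@d["T"][:3,2])
pos,R=target(0,-120); print(pos); plan(pos+[0,0,80],R)
E
```

```text
cam in tool [  65.04423106   -0.58407836 -171.35387955] axis [-0.23746012 -0.00108644  0.97139668]
[640.99556825 -28.17810342 178.85281374]
clock 0.15 pos [246.6 518.9 213.8] q [ 0.92  0.16  1.6   0.    1.39 -0.21] F [ 0.1 -0.7 -0.4]
shift tool cm (before turn) [-59.11 -32.48  -4.48]  (after turn) [ -7.45 -65.74 -13.82] turn deg [ 18.9  42.2 -45.8]
```

apply_moves:
  increments:
    - [-2.9,-1.6,-1]
    - [-2.9,-1.6,-1]
    - [-2.9,-1.6,-1]
    - [-2.9,-1.6,-1]
    - [-2.9,-1.6,-0.5]
    - [-3,-1.65,0]
    - [-3,-1.65,0]
    - [-3,-1.65,0]
    - [-3,-1.65,0]
    - [-3,-1.65,0]
    - [-3,-1.65,0]
    - [-3,-1.65,0]
    - [-3,-1.65,0]
    - [-3,-1.65,0]
    - [-3,-1.65,0]
    - [-3,-1.65,0]
    - [-3,-1.65,0]
    - [-2.9,-1.6,0]
    - [-2.9,-1.6,0]
    - [-2.9,-1.6,0]
  jaw: 0

```text
schema error: expected 6 numbers
```

apply_moves:
  increments:
    - [-2.9,-1.6,-1,0,0,0]
    - [-2.9,-1.6,-1,0,0,0]
    - [-2.9,-1.6,-1,0,0,0]
    - [-2.9,-1.6,-1,0,0,0]
    - [-2.9,-1.6,-0.5,0,0,0]
    - [-3,-1.65,0,0,0,0]
    - [-3,-1.65,0,0,0,0]
    - [-3,-1.65,0,0,0,0]
    - [-3,-1.65,0,0,0,0]
    - [-3,-1.65,0,0,0,0]
    - [-3,-1.65,0,0,0,0]
    - [-3,-1.65,0,0,0,0]
    - [-3,-1.65,0,0,0,0]
    - [-3,-1.65,0,0,0,0]
    - [-3,-1.65,0,0,0,0]
    - [-3,-1.65,0,0,0,0]
    - [-3,-1.65,0,0,0,0]
    - [-2.9,-1.6,0,0,0,0]
    - [-2.9,-1.6,0,0,0,0]
    - [-2.9,-1.6,0,0,0,0]
  jaw: 0

```text
clock: 1.82
position: [642.1, -30.8, 259.1]
tool_rot: [-0.692, -3.064, -0.0]
ft_force: [0.3, 1.2, 1.0]
grip_width: 0.007
finger_force: 0.0
```

apply_moves:
  increments:
    - [0,0,0,1.9,4.22,-4.58]
    - [0,0,0,1.9,4.22,-4.58]
    - [0,0,0,1.9,4.22,-4.58]
    - [0,0,0,1.9,4.22,-4.58]
    - [0,0,0,1.9,4.22,-4.58]
    - [0,0,0,1.9,4.22,-4.58]
    - [0,0,0,1.9,4.22,-4.58]
    - [0,0,0,1.9,4.22,-4.58]
    - [0,0,0,1.9,4.22,-4.58]
    - [0,0,0,1.9,4.22,-4.58]
    - [0,0,0,0,0,0]
    - [0,0,0,0,0,0]

```text
clock: 2.82
position: [641.6, -28.6, 256.9]
tool_rot: [0.469, -2.317, 0.195]
ft_force: [-0.3, -0.3, 0.9]
grip_width: 0.005
finger_force: 0.0
```

```bash
python3 - <<'E'
from h import *
from station import telemetry,viewer
for n in ("wrist","top","scene"):
    d=viewer.get_image(n); np.savez(n+"2.npz",**d); cv2.imwrite(f"pics/{n}2.png",d["img"][:,:,::-1])
plan(*target(0,-120)); print(telemetry.state()["grip_width"])
E
```

```text
clock 2.97 pos [641.7 -30.  261.3] q [-0.07  0.99  0.52 -0.44  2.3  -2.22] F [-0.1 -0.2  0.7]
shift tool cm (before turn) [-5.81  0.21  5.85]  (after turn) [-5.83  0.19  5.82] turn deg [-0.1  0.2 -0.2]
0.003776885097168228
```

View pics/wrist2.png

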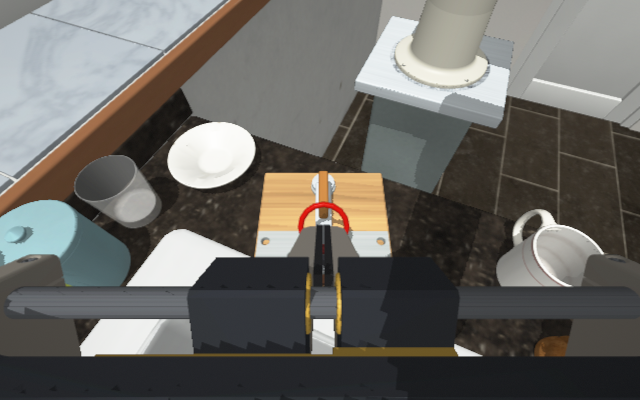

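In the wrist view the shut fingers (tip near (323,230)) line up with the red ring arc (299–349, top at 203), the fence and the pivot (323,185). Next I'll measure the offset.

```bash
python3 - <<'E'
from h import *
from station import telemetry
d=dict(np.load("wrist2.npz")); R=red(d); R[:195]=0; R[240:]=0; R[:,:280]=0; R[:,370:]=0
v,u=np.nonzero(R); print(len(u),u.min(),u.max(),v.min(),v.max())
P=cloud(d)[R]; P=P[(P[:,2]>70)&(P[:,2]<140)]
# fit plane-known circle: express in arm frame at PHI0
p=np.radians(PHI0);c=np.array([np.cos(p),np.sin(p)]);l=np.array([-np.sin(p),np.cos(p)])
q=P[:,:2]-PIV; print("radial",np.percentile(q@c,[2,50,98]),"lat",np.percentile(q@l,[2,50,98]),"z",np.percentile(P[:,2],[2,50,98]))
# ray: ellipse through outer edge
for uv in ((u[v==v.min()].mean(),v.min()),):
    X=ray(d,uv,116.5)[0]; q=X[:2]-PIV; print("top edge",X,q@c,q@l)
# by rays onto ring plane (45deg) using assumed centre, least squares circle
n=np.r_[-c,-1]/2**.5; C=np.r_[PIV+110*c,94]; K=d["mtx"];o=d["T"][:3,3]
r=np.c_[(u-K[0,2])/K[0,0],(v-K[1,2])/K[1,1],np.ones(len(u))]@d["T"][:3,:3].T
X=o+r*(((C-o)@n)/(r@n))[:,None]; b=np.r_[-c,1]/2**.5
A=np.c_[(X-C)@np.r_[l,0],(X-C)@b]
from scipy.optimize import least_squares
print("in-plane centre lat,up,rad",least_squares(lambda k:np.hypot(A[:,0]-k[0],A[:,1]-k[1])-k[2],[0,0,28]).x, "ext",A.min(0),A.max(0))
f=cloud(d); 
E
```

```text
413 298 348 202 233
radial [ 86.15896535  94.95330853 111.94831052] lat [-31.3601313   -0.83900219  28.34728858] z [ 98.30233806 114.61355771 122.20991971]
top edge [538.30164389 -73.10991268 116.5       ] 82.76862627203091 -1.4298614326812213
in-plane centre lat,up,rad [-1.77885754  4.78374994 28.58136037] ext [-33.02960391  -3.75219186] [28.97615212 35.99477441]
```

apply_moves:
  increments:
    - [-1.3,0,1.4,0,0,0]
    - [-1.4,0.03,1.4,0,0,0]
    - [-1.4,0,1.4,0,0,0]
    - [-1.3,0,1.5,0,0,0]
    - [0,0,1.5,0,0,0]
    - [0,0,1.5,0,0,0]
    - [0,0,1.5,0,0,0]
    - [0,0,1,0,0,0]
    - [0,0,0,0,0,0]
    - [0,0,0,0,0,0]

```text
clock: 3.8
position: [603.8, -45.7, 143.8]
tool_rot: [0.468, -2.321, 0.196]
ft_force: [0.2, -0.3, 0.9]
grip_width: 0.005
finger_force: 0.0
```

```bash
python3 - <<'E'
from h import *
from station import telemetry,viewer
I=[]
for n,(a,b,c,e) in (("wrist",(130,330,230,430)),("scene",(170,260,240,380)),("top",(160,260,240,380))):
    d=viewer.get_image(n); np.savez(n+"3.npz",**d); I.append(d["img"][a:b,c:e,::-1])
I=[cv2.resize(i,None,fx=s,fy=s,interpolation=cv2.INTER_CUBIC) for i,s in zip(I,(1.9,2.8,2.8))]
W=np.zeros((580,800,3),np.uint8); W[:380,:380]=I[0]; W[:252,400:792]=I[1]; W[280:560,400:792]=I[2]
cv2.imwrite("pics/c3.png",W)
plan(*target(0,-55))
E
```

```text
clock 3.95 pos [604.7 -45.2 143.7] q [-0.09  0.93  0.86 -0.39  2.04 -2.12] F [ 0.4 -0.1  0.4]
shift tool cm (before turn) [-0.34  0.16  1.18]  (after turn) [-0.35  0.15  1.18] turn deg [-0.1  0.2 -0.1]
```

View pics/c3.png

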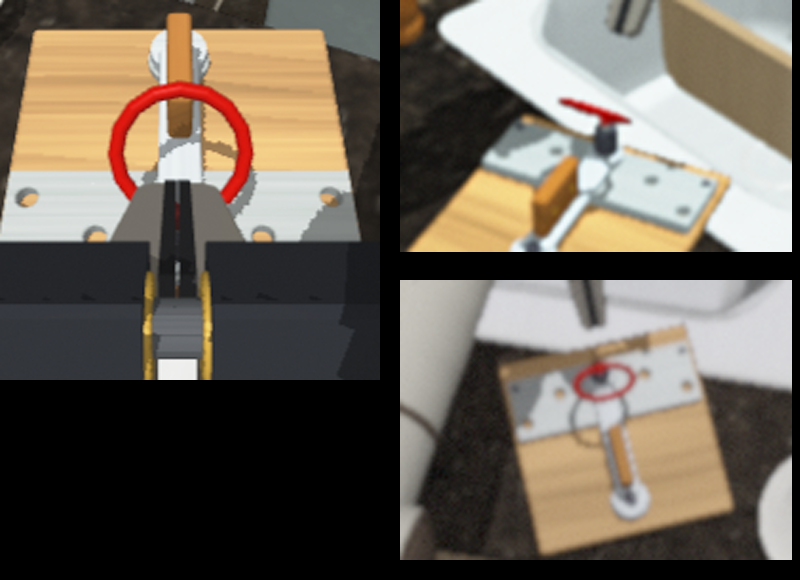

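The wrist crop shows the ring circle around (181,153) with the fingertips at (180,185) in front of it, centred sideways. I'll fit the ring in tool coordinates.

```bash
cat > ringfit.py <<'E'
from h import *
from station import telemetry
from scipy.optimize import least_squares
def fit(d,s):
    R=red(d); nl,lab,st,_=cv2.connectedComponentsWithStats(R.astype(np.uint8)); R=lab==1+np.argmax(st[1:,4])
    v,u=np.nonzero(R); Rt=Ro.from_rotvec(s["tool_rot"]).as_matrix(); t=np.array(s["position"])
    K=d["mtx"]; o=Rt.T@(d["T"][:3,3]-t)
    r=np.c_[(u-K[0,2])/K[0,0],(v-K[1,2])/K[1,1],np.ones(len(u))]@d["T"][:3,:3].T@Rt
    f=lambda k: (lambda X:np.hypot(X[:,0]-k[0],X[:,1]-k[1])-28.5)(o+r*((k[2]-o[2])/r[:,2])[:,None])
    k=least_squares(f,[0,0,50],loss="soft_l1").x; zc=np.median(((cloud(d)[R]-t)@Rt)[:,2])
    k2=least_squares(lambda q:f([q[0],q[1],zc+2]),[0,0]).x
    print("px",len(u),"ring in tool (free z)",k.round(1),"with depth z",k2.round(1),zc.round(1))
E
python3 - <<'E'
from ringfit import *
fit(dict(np.load("wrist3.npz")),telemetry.state())
E
```

```text
px 1248 ring in tool (free z) [ 2.  -0.  64.6] with depth z [ 2. -0.] 62.6
```

apply_moves:
  increments:
    - [0.1,0,1,0,0,0]
    - [0.1,0,1,0,0,0]
    - [0,0,1,0,0,0]
    - [0,0,1,0,0,0]
    - [0,0,1,0,0,0]
    - [0,0,1,0,0,0]
    - [0,0,0.6,0,0,0]
    - [0,0,0.4,0,0,0]
    - [0,0,0.3,0,0,0]
    - [0,0,0.2,0,0,0]
    - [0,0,0,0,0,0]
    - [0,0,0,0,0,0]

```text
clock: 4.95
position: [554.0, -66.3, 90.8]
tool_rot: [0.47, -2.319, 0.196]
ft_force: [0.1, -0.0, 0.2]
grip_width: 0.002
finger_force: 0.0
```

```bash
python3 - <<'E'
from ringfit import *
from station import viewer
I=[]
s=telemetry.state(); print(np.round(s["position"],1),np.round(s["ft_force"],1),np.round(s["moment"],2))
for n,(a,b,c,e) in (("wrist",(130,330,230,430)),("scene",(170,260,240,380)),("top",(160,260,240,380))):
    d=viewer.get_image(n); I.append(d["img"][a:b,c:e,::-1])
    if n=="wrist": fit(d,s)
I=[cv2.resize(i,None,fx=q,fy=q,interpolation=cv2.INTER_CUBIC) for i,q in zip(I,(1.9,2.8,2.8))]
W=np.zeros((580,800,3),np.uint8); W[:380,:380]=I[0]; W[:252,400:792]=I[1]; W[280:560,400:792]=I[2]
cv2.imwrite("pics/c4.png",W)
E
```

```text
[554.  -66.3  90.8] [ 0.1 -0.   0.2] [ 0.19 -0.31 -0.03]
px 2001 ring in tool (free z) [  0.4  -0.4 -12.6] with depth z [ 0.2 -0.4] -13.6
```

View pics/c4.png

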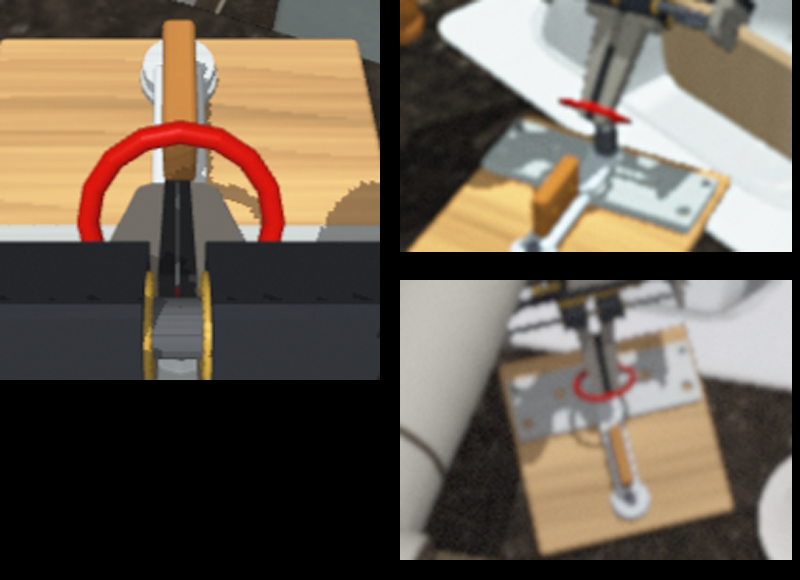

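The fingers are through the ring in all three views and centred, with no force. I'll go a little deeper, then feel upward.

apply_moves:
  increments:
    - [0,0,0.4,0,0,0]
    - [0,0,0.4,0,0,0]
    - [0.2,0,0,0,0,0]
    - [0.2,0,0,0,0,0]
    - [0.15,0,0,0,0,0]
    - [0,0,0,0,0,0]
    - [0,0,0,0,0,0]

```text
clock: 5.68
position: [545.0, -70.1, 89.1]
tool_rot: [0.47, -2.319, 0.196]
ft_force: [0.4, -0.8, 1.3]
grip_width: 0.007
finger_force: 0.0
```

apply_moves:
  increments:
    - [0.15,0,0,0,0,0]
    - [0.15,0,0,0,0,0]
    - [0,0,0,0,0,0]
    - [0,0,0,0,0,0]

```text
clock: 6.02
position: [542.9, -70.9, 91.0]
tool_rot: [0.47, -2.318, 0.196]
ft_force: [-0.2, -0.7, 0.6]
grip_width: 0.006
finger_force: 0.0
```

apply_moves:
  increments:
    - [0.15,0,0,0,0,0]
    - [0.15,0,0,0,0,0]
    - [0,0,0,0,0,0]
    - [0,0,0,0,0,0]

```text
clock: 6.35
position: [541.3, -71.5, 92.6]
tool_rot: [0.471, -2.319, 0.195]
ft_force: [2.3, 1.1, -3.6]
grip_width: 0.004
finger_force: 1.9
```

apply_moves:
  increments:
    - [0.15,0,0,0,0,0]
    - [0.15,0,0,0,0,0]
    - [0,0,0,0,0,0]
    - [0,0,0,0,0,0]

```text
clock: 6.68
position: [540.6, -72.1, 94.9]
tool_rot: [0.472, -2.323, 0.196]
ft_force: [8.0, 3.8, -3.9]
grip_width: 0.007
finger_force: 4.1
```

apply_moves:
  increments:
    - [0.15,0,-0.15,0,0,0]
    - [0.15,0,-0.15,0,0,0]
    - [0.15,0,-0.15,0,0,0]
    - [0.15,0,-0.15,0,0,0]
    - [0,0,0,0,0,0]
    - [0,0,0,0,0,0]

```text
clock: 7.18
position: [540.6, -72.1, 103.0]
tool_rot: [0.473, -2.323, 0.196]
ft_force: [8.6, 2.6, -6.0]
grip_width: 0.005
finger_force: 4.6
```

apply_moves:
  increments:
    - [0.15,0,-0.15,0,0,0]
    - [0.15,0,-0.15,0,0,0]
    - [0,0,0,0,0,0]
    - [0,0,0,0,0,0]

```text
clock: 7.52
position: [540.6, -72.0, 106.9]
tool_rot: [0.473, -2.323, 0.196]
ft_force: [8.6, 3.0, -6.4]
grip_width: 0.007
finger_force: 4.9
```

```bash
python3 - <<'E'
from ringfit import *
from station import viewer
I=[]
s=telemetry.state(); print(np.round(s["position"],1),np.round(s["ft_force"],1),np.round(s["moment"],2))
for n,(a,b,c,e) in (("wrist",(130,330,230,430)),("scene",(170,260,240,380))):
    d=viewer.get_image(n); I.append(d["img"][a:b,c:e,::-1])
    if n=="wrist": fit(d,s)
I=[cv2.resize(i,None,fx=q,fy=q,interpolation=cv2.INTER_CUBIC) for i,q in zip(I,(1.9,2.8))]
W=np.zeros((380,800,3),np.uint8); W[:380,:380]=I[0]; W[:252,400:792]=I[1]
cv2.imwrite("pics/c5.png",W)
E
```

```text
[540.6 -72.  106.9] [ 8.6  3.  -6.4] [ 0.94 -1.98  0.12]
px 1518 ring in tool (free z) [  95.6   -1.4 -171.4] with depth z [-11.4  -1. ] -22.6
```

View pics/c5.png

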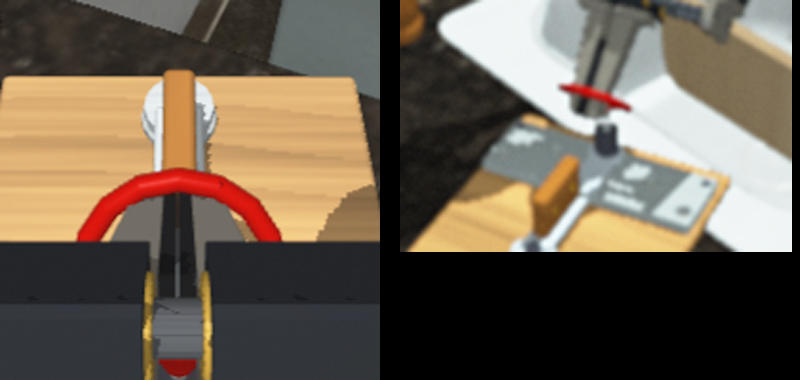

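The pin is well up: about 14 mm TCP rise since contact, 6.4 N downward, and the ring is visibly high above the barrel in the scene crop. The next step is to swing clockwise about the pivot.

apply_moves:
  increments:
    - [0,-0.15,0,-0.71,0,0.71]
    - [0,-0.15,0,-0.71,0,0.71]
    - [0,-0.15,0,-0.71,0,0.71]
    - [0,-0.15,0,-0.71,0,0.71]
    - [0,-0.15,0,-0.71,0,0.71]
    - [0,-0.15,0,-0.71,0,0.71]
    - [0,-0.15,0,-0.71,0,0.71]
    - [0,-0.15,0,-0.71,0,0.71]
    - [0,0,0,0,0,0]

```text
clock: 8.37
position: [544.6, -84.2, 106.8]
tool_rot: [0.307, -2.346, 0.127]
ft_force: [8.7, 1.5, -6.4]
grip_width: 0.004
finger_force: 4.8
```

```bash
cat > ang.py <<'E'
from h import *
from station import viewer,telemetry
def ang():
    # arm/fence direction: orange fence seen by top & scene; print fence-top line angle
    s=telemetry.state(); print(round(s["clock"],2),np.round(s["position"],1),np.round(s["ft_force"],1))
    for n in ("wrist","top","scene"):
        d=viewer.get_image(n); np.savez(n+"_a.npz",**d); P=cloud(d); c=cv2.cvtColor(d["img"],cv2.COLOR_RGB2HSV)
        m=(c[...,0]>8)&(c[...,0]<22)&(c[...,1]>120)&(P[...,2]>55)&(P[...,2]<83)&(np.hypot(P[...,0]-PIV[0],P[...,1]-PIV[1])<85)
        if m.sum()<15: print(n,m.sum()); continue
        Q=P[m]; T=Q[Q[:,2]>72] if (Q[:,2]>72).sum()>15 else Q
        vx,vy,x,y=cv2.fitLine(T[:,:2].astype(np.float32),cv2.DIST_HUBER,0,.01,.01).ravel()
        a=np.degrees(np.arctan2(vy,vx)); a=(a+90)%180-90; ce=T[:,:2].mean(0)-PIV
        print(n,len(T),"line ang",a.round(2),"centroid az",np.degrees(np.arctan2(ce[1],ce[0])).round(2),"r",np.hypot(*ce).round(1))
E
python3 -c "from ang import *; ang()"
```

```text
8.37 [544.6 -84.2 106.8] [ 8.7  1.5 -6.4]
wrist 735 line ang 14.5 centroid az 10.55 r 34.5
top 44 line ang 13.73 centroid az 13.73 r 36.2
scene 151 line ang 11.79 centroid az 10.01 r 34.5
```

apply_moves:
  increments:
    - [0,-0.15,0,-0.71,0,0.71]
    - [0,-0.15,0,-0.71,0,0.71]
    - [0,-0.15,0,-0.71,0,0.71]
    - [0,-0.15,0,-0.71,0,0.71]
    - [0,-0.15,0,-0.71,0,0.71]
    - [0,-0.15,0,-0.71,0,0.71]
    - [0,-0.15,0,-0.71,0,0.71]
    - [0,-0.15,0,-0.71,0,0.71]
    - [0,-0.15,0,-0.71,0,0.71]
    - [0,-0.15,0,-0.71,0,0.71]
    - [0,-0.15,0,-0.71,0,0.71]
    - [0,0,0,0,0,0]
    - [0,0,0,0,0,0]

```text
clock: 9.6
position: [547.3, -100.7, 106.8]
tool_rot: [0.08, -2.361, 0.035]
ft_force: [8.6, -1.2, -5.6]
grip_width: 0.004
finger_force: 4.7
```

```bash
python3 - <<'E'
from ang import *; ang()
# reference: wrist angle of the square fence from first wrist image
d=dict(np.load("wrist2.npz"));P=cloud(d); c=cv2.cvtColor(d["img"],cv2.COLOR_RGB2HSV)
for f in ("wrist2","wrist3"):
    d=dict(np.load(f+".npz"));P=cloud(d); c=cv2.cvtColor(d["img"],cv2.COLOR_RGB2HSV)
    m=(c[...,0]>8)&(c[...,0]<22)&(c[...,1]>120)&(P[...,2]>72)&(P[...,2]<83)&(np.hypot(P[...,0]-PIV[0],P[...,1]-PIV[1])<85)
    vx,vy,x,y=cv2.fitLine(P[m][:,:2].astype(np.float32),cv2.DIST_HUBER,0,.01,.01).ravel(); print(f,m.sum(),np.degrees(np.arctan2(vy,vx)))
E
```

```text
9.6 [ 547.3 -100.7  106.8] [ 8.6 -1.2 -5.6]
wrist 743 line ang 3.83 centroid az -1.08 r 34.9
top 45 line ang 3.35 centroid az 1.52 r 37.1
scene 152 line ang 2.77 centroid az -2.91 r 34.6
wrist2 214 23.426105
wrist3 460 24.803318
```

apply_moves:
  increments:
    - [-0.14,0,0.14,0,0,0]
    - [-0.14,0,0.14,0,0,0]
    - [-0.14,0,0.14,0,0,0]
    - [-0.14,0,0.14,0,0,0]
    - [0,0,0,0,0,0]

```text
clock: 10.17
position: [547.2, -100.5, 98.9]
tool_rot: [0.08, -2.36, 0.035]
ft_force: [8.8, -0.1, -5.1]
grip_width: 0.004
finger_force: 4.3
```

apply_moves:
  increments:
    - [-0.14,0,0.14,0,0,0]
    - [0,0,0,0,0,0]
    - [0,0,0,0,0,0]

```text
clock: 10.42
position: [547.3, -100.5, 97.4]
tool_rot: [0.08, -2.36, 0.035]
ft_force: [7.4, -0.2, -4.3]
grip_width: 0.002
finger_force: 4.1
```

apply_moves:
  increments:
    - [-0.14,0,0.14,0,0,0]
    - [-0.14,0,0.14,0,0,0]
    - [0,0,0,0,0,0]
    - [0,0,0,0,0,0]

```text
clock: 10.75
position: [547.3, -100.6, 93.6]
tool_rot: [0.08, -2.36, 0.035]
ft_force: [7.5, -0.9, -4.1]
grip_width: 0.002
finger_force: 3.9
```

apply_moves:
  increments:
    - [-0.2,0,0.1,0,0,0]
    - [-0.2,0,0,0,0,0]
    - [-0.2,0,0,0,0,0]
    - [0,0,0,0,0,0]
    - [0,0,0,0,0,0]

```text
clock: 11.17
position: [549.0, -99.9, 89.1]
tool_rot: [0.079, -2.354, 0.034]
ft_force: [0.6, 0.7, -0.1]
grip_width: 0.004
finger_force: 0.0
```

```bash
python3 - <<'E'
from ang import *; ang()
from ringfit import fit
d=dict(np.load("wrist_a.npz")); s=telemetry.state(); fit(d,s)
R=red(d); v,u=np.nonzero(R); P=cloud(d)[R]; P=P[(P[:,2]>60)&(P[:,2]<150)]; print("ring z pct",np.percentile(P[:,2],[50,90,98]))
I=[cv2.resize(d["img"][130:330,230:430,::-1],None,fx=1.9,fy=1.9)]; d=dict(np.load("scene_a.npz")); I.append(cv2.resize(d["img"][170:260,240:380,::-1],None,fx=2.8,fy=2.8))
W=np.zeros((380,800,3),np.uint8); W[:380,:380]=I[0]; W[:252,400:792]=I[1]; cv2.imwrite("pics/c6.png",W)
E
```

```text
11.17 [549.  -99.9  89.1] [ 0.6  0.7 -0.1]
wrist 941 line ang 3.84 centroid az -0.62 r 38.5
top 33 line ang 4.2 centroid az 1.2 r 40.1
scene 165 line ang 0.94 centroid az -2.58 r 34.5
px 1711 ring in tool (free z) [  95.1   -1.2 -171.5] with depth z [-7.9 -1.4] -23.8
ring z pct [116.71741507 121.24879899 122.16259827]
```

View pics/c6.png

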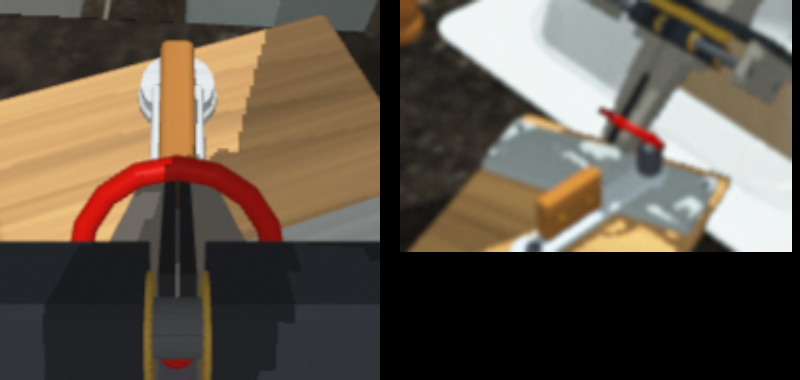

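The wrist crop shows the fingers free inside the ring. In the scene crop the ring sits back down on the barrel, and its top is at z 122, the same as when home at the start. I'll centre the fingers and withdraw along them.

apply_moves:
  increments:
    - [-0.2,-0.03,0,0,0,0]
    - [-0.2,-0.03,0,0,0,0]
    - [-0.2,-0.04,0,0,0,0]
    - [0,0,-0.5,0,0,0]
    - [0,0,-0.5,0,0,0]
    - [0,0,-1,0,0,0]
    - [0,0,-1,0,0,0]
    - [0,0,-1,0,0,0]
    - [0,0,0,0,0,0]

```text
clock: 12.07
position: [583.8, -98.8, 115.0]
tool_rot: [0.079, -2.36, 0.035]
ft_force: [-0.5, -0.3, 0.2]
grip_width: 0.005
finger_force: 0.0
```

apply_moves:
  increments:
    - [0,0,-1.5,0,0,0]
    - [0,0,-1.5,0,0,0]
    - [0,0,-1.5,0,0,0]
    - [0,0,-1.5,0,0,0]
    - [0,0,-1.5,0,0,0]
    - [0,0,-1.5,0,0,0]
    - [0.5,0,-0.5,0,0,0]
    - [1,0,-1,0,0,0]
    - [1,0,-1,0,0,0]
    - [1,0,-1,0,0,0]
    - [0,0,0,0,0,0]
    - [0,0,0,0,0,0]

```text
clock: 13.07
position: [645.7, -94.5, 228.2]
tool_rot: [0.079, -2.359, 0.035]
ft_force: [-0.2, -1.0, -0.6]
grip_width: 0.001
finger_force: 0.0
```

```bash
python3 - <<'E'
from ang import *; ang()
d=dict(np.load("wrist_a.npz"));R=red(d); P=cloud(d)[R]; P=P[(P[:,2]>60)&(P[:,2]<150)]; print("ring z pct",np.percentile(P[:,2],[50,90,98]))
p=np.radians(PHI0-20);c=np.array([np.cos(p),np.sin(p)]); q=P[:,:2]-PIV; print("ring az",np.degrees(np.arctan2(q.mean(0)[1],q.mean(0)[0])))
I=[cv2.resize(d["img"][100:300,160:480,::-1],None,fx=1.25,fy=1.25)]
for n in ("scene","top"):
    d=dict(np.load(n+"_a.npz")); a=(170,270,240,380) if n=="scene" else (160,260,240,380)
    I.append(cv2.resize(d["img"][a[0]:a[1],a[2]:a[3],::-1],None,fx=2.8,fy=2.8,interpolation=cv2.INTER_CUBIC))
W=np.zeros((570,800,3),np.uint8); W[:250,:400]=I[0]; W[:280,405:797]=I[1]; W[285:565,405:797]=I[2]; cv2.imwrite("pics/c7.png",W)
E
```

```text
13.07 [645.7 -94.5 228.2] [-0.2 -1.  -0.6]
wrist 236 line ang 3.51 centroid az -0.62 r 38.3
top 33 line ang 4.44 centroid az 0.48 r 35.7
scene 171 line ang 1.53 centroid az -2.46 r 35.1
ring z pct [113.4992761  120.97113274 122.14064258]
ring az 2.4560193594167234
```

View pics/c7.png

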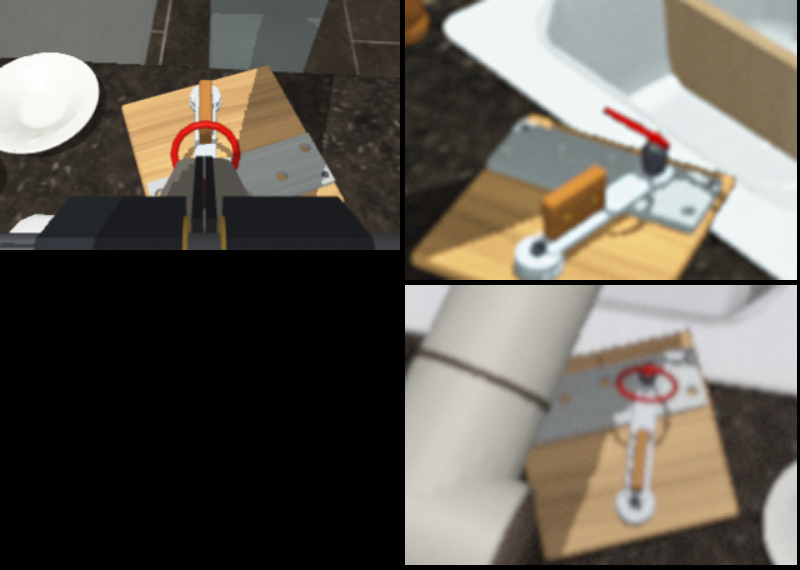

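The hand is clear, and the arm stands one hole toward the plate. The ring's height profile (98th percentile 122.1 mm against 122.2 mm at the start) matches the home position, so I'm handing in.

```bash
python3 -c "
from station import bot; print(bot.sign_off())"
```

```text
the job is handed in; nothing more can be done
None
```

I hooked and lifted the pin, swung the fence one hole toward the soup plate, let the pin drop, withdrew the hand and handed the job in at about 13 s; camera and force readings put the pin home, but the hand-in gave no verdict.

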